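# Draw the packing plate from under the carton stack

### The job

Somebody has stacked two cartons and a white tub on the steel packing plate that I need. Draw the plate out from under them towards the robot, so that the stack settles onto the bench behind its corner stops, still standing and still in order; do not touch the stack itself. Then lay the plate flat, lug up, in the round steel parts dish and let go of it, leaving the dish, the bottle, the nut and the blue bin where they are.

Things in the scene. Friction and masses are not known exactly. Their poses are not given: they have to be found in the camera images.
- stops: Two dark steel corner stops, bolted down, faced with slick white plastic. Origin on the bench midway between them, in the plane of their rear faces; x points level from the robot's side into the stack, so the plate is drawn along -x; z up. Front walls: x -6 to 0 mm, |y| 33 to 84 mm, 30 mm high; side walls |y| 58 to 62 mm. The plate passes the 66 mm gap; the lower carton cannot and is held back.
- plate_mid (a point): Centre of the steel packing plate, 110 x 50 x 8 mm (x, y, z of its own frame), about 0.4 kg, flat on the bench. At the start its x axis is nearly that of the stops and its centre about 5 mm behind their origin: its front 50 mm stick out towards the robot, its rear 60 mm lie beneath the stack.
- lug_mid (a point): Centre of the plate's pull lug, a steel block 16 (x) x 24 (y) x 26 mm high on top of the plate, 28 mm from its centre towards its -x (robot's) end; lug top 34 mm over the bench, plate top beside it 8 mm. The middle carton overhangs to 4-12 mm behind the lug's centre, 50 to 80 mm up: grip across the width, tool leaning back to the robot about 40 degrees. Drawing takes 5 to 15 N.
- carton_low_mid (a point): Centre of the lower red carton, 69 (x) x 105 (y) x 42 mm, about 0.3 kg, lying on the plate with its long side along the stops, 1 to 6 mm behind their front walls; z up. Once free of the plate it settles 8 mm onto the bench; on the way it leans back up to 15 degrees for a moment.
- carton_mid_mid (a point): Centre of the flatter red carton, 66 (x) x 100 (y) x 30 mm, lying crosswise on the lower one so that it overhangs it in front and behind by 15 mm; z up. About 0.2 kg.
- tub_mid (a point): Centre of the white plastic tub with rounded edges, 54 (x) x 70 (y) x 44 mm, on top of the stack, set forward with its front nearly flush with the middle carton's, so it overhangs the lug's rear too; z up; its top is 124 mm over the bench at the start. About 0.14 kg.
- dish: Round shallow pressed-steel parts dish, 175 mm across, 15 mm high, loose, 0.22 kg, to the right of the stack, either next to it or beyond the bin. Origin: centre of its underside. Inside, a flat floor about 125 mm across, 2 mm over the bench, then a rim sloping up to 15 mm.
- bin: Open blue plastic bin, 143 x 115 x 75 mm, loose, to the right of the stack, beside the dish. Origin: centre of its underside. A bystander.
- bottle: Upright plastic bottle with a red cap, 56 mm diameter, 137 mm high, loose, standing just beside the right-hand stop. Origin: centre of its underside; z up. A bystander.
- nut: Black coupling nut, 25 mm diameter, 18 mm high, loose, close behind the left end of the stack. Origin: centre of its underside. A bystander.
Not all that is in view belongs to the job. Leave any turquoise look-alike of the part that bears tub_mid alone.

How it is judged (in metres and radians):
On the way:
1. the plate is drawn forward clear of the stops, while the stack still stands in order (x of plate_mid in the frame of stops below -0.065 m and angle between each of carton_low_mid, carton_mid_mid, tub_mid's own z axis and vertical below 0.12 rad and horizontal distance between carton_low_mid and carton_mid_mid below 0.025 m and horizontal distance between carton_mid_mid and tub_mid below 0.035 m and height (world z) of carton_mid_mid above 0.05 m and height (world z) of tub_mid above 0.085 m and distance of carton_low_mid from where it was at the start of the episode below 0.035 m), for 0.2 s.
At the end, for the whole second after the job is handed in: Plate flat in the dish (8 deg, centres within 30 mm), released, at rest. Stack on the bench in its old order: pieces level within 7 deg, middle carton within 25 mm and tub within 35 mm of centred on the one below, lower carton within 35 mm of its start, dish within 40 mm of its start (horizontal distance between plate_mid and dish below 0.03 m and height (world z) of plate_mid below 0.018 m and angle between plate_mid's own z axis and vertical below 0.15 rad and contact force between plate and dish above 0.5 N and linear speed of each of plate, tub below 0.02 m/s and contact force between the fingers and plate below 0.1 N and angle between each of carton_low_mid, carton_mid_mid, tub_mid's own z axis and vertical below 0.12 rad and horizontal distance between carton_low_mid and carton_mid_mid below 0.025 m and horizontal distance between carton_mid_mid and tub_mid below 0.035 m and height (world z) of carton_mid_mid above 0.05 m and height (world z) of tub_mid above 0.085 m and distance of carton_low_mid from where it was at the start of the episode below 0.035 m and height (world z) of carton_low_mid below 0.027 m and distance of dish from where it was at the start of the episode below 0.04 m); the robot touches nothing.
It fails at once if the stack topples or a piece of it falls or is taken off (a piece leans more than 30 degrees, the tub shifts more than 60 mm or the middle carton more than 45 mm) (angle between any of carton_low_mid, carton_mid_mid, tub_mid's own z axis and vertical above 0.52 rad or distance of tub_mid from where it was at the start of the episode above 0.06 m or distance of carton_mid_mid from where it was at the start of the episode above 0.045 m).
It fails at once if the robot touches the stack with more than 3 N (contact force between any of the arm, the fingers and carton_low above 3 N or contact force between any of the arm, the fingers and carton_mid above 3 N or contact force between any of the arm, the fingers and tub above 3 N).
It fails at once if a bystander is knocked over or shifted: bottle tilted more than 25 degrees, or bottle, nut or bin moved more than 40 mm (angle between bottle's own z axis and vertical above 0.44 rad or distance of any of bottle, nut, bin from where it was at the start of the episode above 0.04 m).
It also fails if it takes over 51 s, if anything falls off the work surface, if the arm or the gripper's body presses on something with over 40 N, if the wrist force passes 120 N, or if a joint passes its speed limit or range.

### The arm

A 7-joint arm with a two-finger parallel gripper is mounted at the origin on a cart in front of the work surface, level with it; the furniture and walls round the work are solid. World frame = base frame: x ahead of the robot, y to its left, z up, the work surface at z = 0. Lengths are in m, angles in degrees, forces in N, time in s.
With the tool pointing down it reaches from about 0.35 to 0.775 m from the base axis. Payload 3.1 kg.
Tool frame: the origin (TCP) lies on the centre line of the jaws, within the pads' length; the fingertips stand 17 mm ahead of it and the grasp point (between the pads) lies 2 mm behind it (robot.tip_reach is the distance from the TCP to the fingertips, in m); z points along the fingers, y is the line along which they close (so a half turn about z gives the same grasp; the last joint's range is limited). The gripper opens to 85 mm and grips with 20 to 120 N. Pads are 22 mm wide; open, the fingers measure 114 mm over their backs; the gripper's body (76 mm by 85 mm) begins 54 mm behind the grasp point. The pads swing forward as they close: fully open they stand 13 mm farther back than shut.
Start: joints at [62.871, 17.813, 0.802, 86.603, -0.252, 75.585, -1.558], TCP at [0.23, -0.5, 0.248] pointing down, gripper open.
Joint ranges: [-154.91, 154.91], [-16.99, 109.72], [-72.82, 74.43], [7.12, 147.25], [-82.49, 262.49], [11.32, 116.49], [-174.64, 174.64]. Speed limits (degrees/s): [159.86, 159.86, 180, 180, 180, 180, 180].

### API

Orientations are given as [roll, pitch, yaw] about the fixed x, y, z axes, in that order (R = Rz(yaw) Ry(pitch) Rx(roll)).
In Python, from station import robot, fingers, vision, workorder, recognise gives the robot as it stands. Calls block until the motion is done:
- robot.move_to(position, orientation): joint-space move of the TCP to a pose.
- robot.line_to(position, orientation=None, velocity=0.15, f_stop=None): straight line of the TCP; orientation=None keeps the orientation; velocity is the mean speed in m/s. With f_stop (N) it stops when the force on the tool has changed by that much, and returns True; else False.
- robot.move_j(angles): joint-space move.
- fingers.gripper_to(opening, force=None): opening from 0.0 (shut) to 1.0 (fully open); force is the grip in N (None keeps the last); returns when the fingers have stopped.
- robot.pause(seconds).
- robot.inverse_kinematics(position, orientation): joint angles nearest the present ones, or None.
- vision.grab_frame(name): name is "scene" or "side" or "wrist"; returns the picture (420x560x3 uint8, red, green, blue); there is no depth.
- vision.calibration(name): a dict with "mtx" (3x3 intrinsics, pixels), "extrinsics" (4x4, takes a point from world to camera coordinates); the wrist camera has in their place "T_tool_cam" (4x4, takes a point from camera to tool coordinates, whose origin is the TCP and whose axes are the flange's). Camera axes: x right, y up, looking along -z (the intrinsics and any distortion apply to the point x, -y, -z); pixel columns grow to the right and rows downward; lengths in m; the calibration is good to about 2 mm. A picture is of the moment at which its call begins: read the wrist's pose just before it. calibration takes no time and is no camera call.
A pose or a line that the arm cannot do raises robot.PlanningError and nothing moves.
- workorder.close_job(): hands the job in; it is judged then, once.
Trained networks look in the newest picture that a camera, given by its name, has taken for a name from the list of things; names that differ only in an ending like _2 or _b are one class to them, and where a whole thing is asked for, a point or a joint stands for the part that bears it (a point fixed in the world has none). Each returns a list of dicts, best first, with "p" (0 to 1); they miss things now and then, are a little off and sometimes report something else, mostly with a low value. They report only what shows in the picture. A call takes as long as a camera call. They do not tell look-alikes from the thing itself.
- recognise(label, camera): "rect" ([centre column, centre row, width, height] in pixels, round what is visible of it).
Readings, each from a call of its own:
- robot.current_time_s(): time.
- robot.current_joint_positions(): joint angles.
- robot.current_dq(): joint speeds.
- robot.current_joint_torque(): joint torques, N m.
- robot.current_tool_pos(): TCP position.
- robot.current_eef_rot(): TCP orientation.
- robot.current_contact_force(): force on the tool from outside, world axes, zero at the start.
- robot.current_torque(): the same for the moment, N m.
- robot.current_finger_gap(): opening from 0.0 (shut) to 1.0 (fully open).
- robot.current_gripper_force(): force on a finger pad.
Only numpy, scipy, OpenCV 4.12 (cv2) and the standard library are available. Lean on these libraries where they do the work, as an engineer would, in place of code of your own. Each camera call takes 0.05 s, during which the arm holds its last target. There are 200 camera calls.

## Working session

There is one attempt and no reset: what is moved stays moved. The work goes in short steps, each a Python script; the robot and the scene stay as the last script left them, time stands still between calls to the robot, and variables do not carry over. Pictures are saved under pics/ and viewed, at most 10 in all, crops included, and the job is handed in when it is done.

```bash
mkdir -p pics; ls; cat > h.py <<'E'
import numpy as np, cv2
from station import robot, fingers, vision, workorder, recognise
def ray(cam,px):
    c=vision.calibration(cam); K=np.array(c["mtx"]); E=np.array(c["extrinsics"])
    d=np.linalg.inv(K)@np.array([px[0],px[1],1.]); d=np.array([d[0],-d[1],-d[2]])
    R=E[:3,:3]; return -R.T@E[:3,3], R.T@d
def onz(cam,px,z):
    o,d=ray(cam,px); return o+d*(z-o[2])/d[2]
def proj(cam,P):
    c=vision.calibration(cam); E=np.array(c["extrinsics"]); p=E[:3,:3]@np.array(P)+E[:3,3]
    q=np.array(c["mtx"])@np.array([p[0],-p[1],-p[2]]); return q[:2]/q[2]
def tri(p1,p2):
    o1,d1=ray("scene",p1);o2,d2=ray("side",p2)
    A=np.stack([d1,-d2],1); t=np.linalg.lstsq(A,o2-o1,rcond=None)[0]
    a=o1+t[0]*d1;b=o2+t[1]*d2; return (a+b)/2,np.linalg.norm(a-b)
def save(cam,fn,s=1):
    im=vision.grab_frame(cam); cv2.imwrite("pics/"+fn,cv2.resize(im[:,:,::-1],None,fx=s,fy=s)); return im
E
python3 - <<'E'
from h import *
for c in("scene","side"):
    save(c,c+"0.png",1.42)
    k=vision.calibration(c); print(c,k.keys(),np.round(k["mtx"],1).tolist(),ray(c,(280,210)))
    for n in["stops","plate_mid","lug_mid","carton_low_mid","carton_mid_mid","tub_mid","dish","bin","bottle","nut"]:
        print(n,[(np.round(r["rect"],0).tolist(),round(r["p"],2)) for r in recognise(n,c)[:3]])
print(robot.current_time_s())
E
```

```text
pics
scene dict_keys(['mtx', 'extrinsics']) [[452.7, 0.0, 280.9], [0.0, 452.7, 212.7], [0.0, 0.0, 1.0]] (array([0.05992503, 0.16098146, 1.04075615]), array([ 0.51422058, -0.13282531, -0.84733366]))
stops [([213.0, 232.0, 63.0, 43.0], 0.9)]
plate_mid [([221.0, 240.0, 27.0, 22.0], 0.92), ([168.0, 233.0, 6.0, 9.0], 0.5)]
lug_mid [([223.0, 241.0, 25.0, 25.0], 0.82)]
carton_low_mid [([206.0, 226.0, 48.0, 29.0], 0.55)]
carton_mid_mid [([208.0, 212.0, 41.0, 43.0], 0.93)]
tub_mid [([138.0, 218.0, 32.0, 27.0], 0.83), ([251.0, 192.0, 25.0, 43.0], 0.61)]
dish []
bin [([412.0, 222.0, 49.0, 60.0], 0.92), ([220.0, 242.0, 24.0, 23.0], 0.59)]
bottle [([251.0, 192.0, 21.0, 42.0], 0.78)]
nut []
side dict_keys(['mtx', 'extrinsics']) [[436.8, 0.0, 280.3], [0.0, 436.8, 215.5], [0.0, 0.0, 1.0]] (array([0.26778076, 0.9625354 , 0.49737089]), array([ 0.32946804, -0.87287823, -0.36012614]))
stops []
plate_mid [([251.0, 270.0, 22.0, 22.0], 0.55)]
lug_mid [([252.0, 271.0, 22.0, 23.0], 0.65)]
carton_low_mid [([225.0, 277.0, 39.0, 21.0], 0.81)]
carton_mid_mid [([225.0, 252.0, 44.0, 27.0], 0.81)]
tub_mid [([160.0, 306.0, 41.0, 35.0], 0.88), ([233.0, 235.0, 29.0, 31.0], 0.62)]
dish [([341.0, 236.0, 69.0, 30.0], 0.96)]
bin [([343.0, 197.0, 53.0, 41.0], 0.96)]
bottle [([236.0, 220.0, 29.0, 40.0], 0.54), ([340.0, 237.0, 68.0, 28.0], 0.47)]
nut [([254.0, 272.0, 24.0, 23.0], 0.61), ([202.0, 299.0, 17.0, 14.0], 0.54), ([236.0, 221.0, 26.0, 35.0], 0.43)]
1.1
```

View pics/scene0.png

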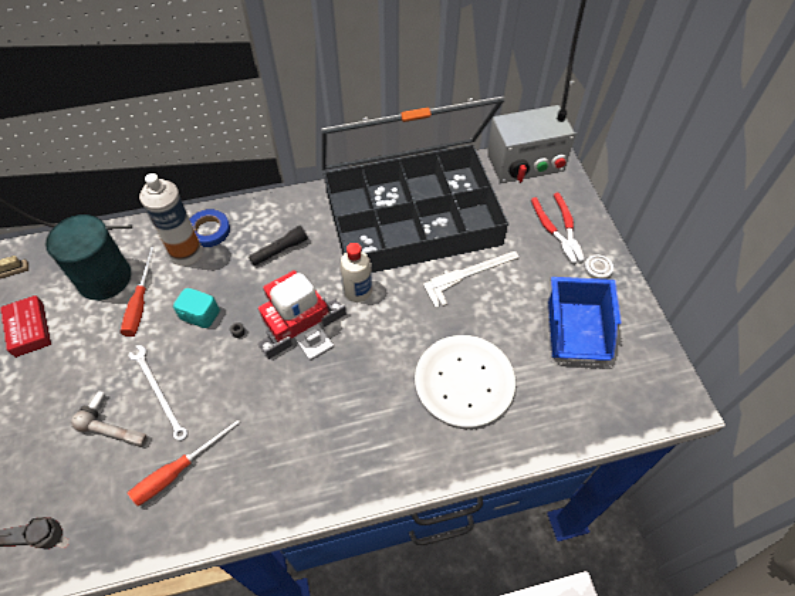

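View pics/side0.png

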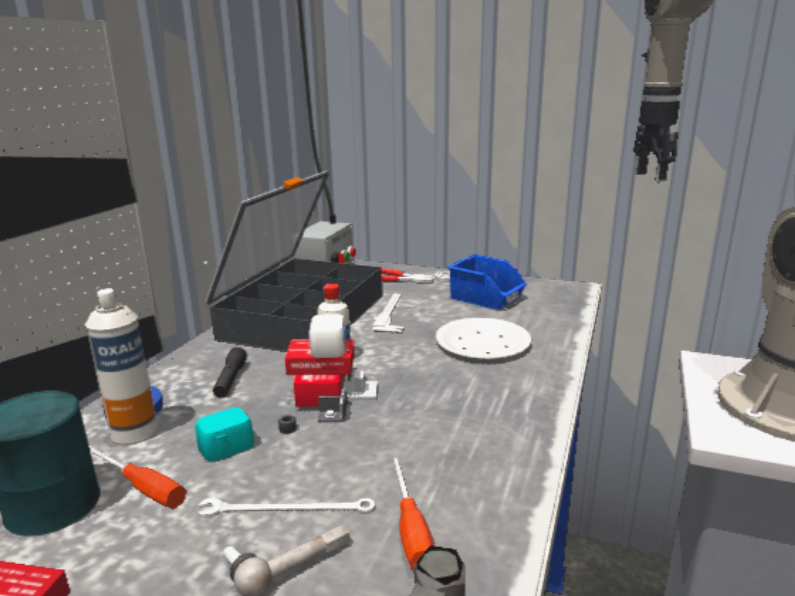

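Scene view: the stack is at about (300,305), its lug at (315,340), and the stops run from (267,348) to (344,310). The dish is at (465,380) and the bin at (585,325), all in 1.42x pixels. The side view agrees: lug (360,385), dish (483,338). Next I'll triangulate and get a wrist look.

```bash
python3 - <<'E'
from h import *
s=1/1.42
print("lug tri",tri((223,241),(252,271)))
L=onz("scene",(267*s,348*s),.015);R=onz("scene",(344*s,310*s),.015)
print("L,R",L,R,np.linalg.norm(L-R), "yaw",np.degrees(np.arctan2(-(R-L)[0]*-1,-(R-L)[1])))
print("dish",onz("scene",(465*s,380*s),.012),onz("side",(341,236),.012))
print("bin",onz("scene",(412,222),.03),"bottle",onz("scene",(357*s,295*s),.01))
print("tub",tri((293*s,296*s),(330*s,336*s)))
lug=tri((223,241),(252,271))[0]; 
R0=np.array(vision.calibration("wrist")["T_tool_cam"]); print(np.round(R0,3),np.round(vision.calibration("wrist")["mtx"],0).tolist())
print(robot.current_eef_rot())
E
```

```text
lug tri (array([0.63546764, 0.16557797, 0.00953912]), np.float64(0.007949509368044292))
L,R [0.63854568 0.25361323 0.015     ] [0.68213504 0.10327676 0.015     ] 0.1565282231938726 yaw 16.169269584052735
dish [ 0.49121386 -0.07246928  0.012     ] [ 0.49054536 -0.08427521  0.012     ]
bin [ 0.55257116 -0.31997957  0.03      ] bottle [0.71156271 0.07224279 0.01      ]
tub (array([0.67497136, 0.18710621, 0.10300111]), np.float64(0.005478810439295589))
[[ 0.001  0.952  0.308  0.08 ]
 [ 1.    -0.001  0.     0.   ]
 [ 0.001  0.308 -0.952 -0.125]
 [ 0.     0.     0.     1.   ]] [[312.0, 0.0, 276.0], [0.0, 312.0, 211.0], [0.0, 0.0, 1.0]]
[1.79998165e+02 2.64195852e-03 2.47403195e+01]
```

```bash
cat >> h.py <<'E'
from scipy.spatial.transform import Rotation as Ro
def wpose():
    p=np.array(robot.current_tool_pos()); R=Ro.from_euler("xyz",robot.current_eef_rot(),degrees=True).as_matrix()
    T=np.eye(4);T[:3,:3]=R;T[:3,3]=p
    return T@np.array(vision.calibration("wrist")["T_tool_cam"])
def wonz(T,px,z):
    K=np.array(vision.calibration("wrist")["mtx"]); d=np.linalg.inv(K)@np.array([px[0],px[1],1.])
    d=T[:3,:3]@np.array([d[0],-d[1],-d[2]]); o=T[:3,3]; return o+d*(z-o[2])/d[2]
def lean(yaw,a):  # tool leaning back to robot by a deg, closing across yaw's y axis
    return (Ro.from_euler("z",yaw,degrees=True)*Ro.from_euler("y",-a,degrees=True)*Ro.from_euler("x",180,degrees=True)).as_euler("xyz",degrees=True)
E
python3 - <<'E'
from h import *
print(Ro.from_euler("xyz",lean(16,43),degrees=True).as_matrix()[:,2])
robot.move_to([0.54,0.142,0.2],lean(16,0))
T=wpose(); np.save("Tw0.npy",T); save("wrist","w0.png",1.42)
for n in["lug_mid","plate_mid","stops"]: print(n,recognise(n,"wrist")[:2])
print(robot.current_time_s(),robot.current_joint_positions())
for a in(40,43):
  for p,y in(([.636,.17,.032],16),([.55,.145,.032],16),([.463,-.074,.03],-9)):
    print(a,y,robot.inverse_kinematics(p,lean(y,a)))
E
```

```text
[ 0.6555789   0.18798422 -0.7313537 ]
lug_mid [{'rect': [272.6, 91.8, 56.5, 47.3], 'p': 0.63}]
plate_mid [{'rect': [272.1, 92.8, 57.5, 49.8], 'p': 0.6}, {'rect': [266.6, 28.1, 120.9, 53.7], 'p': 0.16}]
stops [{'rect': [270.5, 39.6, 190.6, 68.4], 'p': 0.66}]
3.8333 [  15.81534854   27.09408637  -45.84047417   88.45707955   20.0003772
   72.95637815 -106.86434654]
40 16 [-25.91479719  29.40734073  11.42751136 122.00038728 201.49972075
  11.86086682  65.37835949]
40 16 [-35.59834167  24.33160219  22.14352631 135.18885749 202.21676785
  19.6642934   63.75831268]
40 -9 None
43 16 [-25.95483153  30.0454005   11.37321148 124.1929168  193.82481743
  17.35855708  72.8546273 ]
43 16 [-35.57569924  25.54344604  22.03979949 137.31415775 196.70770634
  25.57145864  68.82307737]
43 -9 None
```

View pics/w0.png

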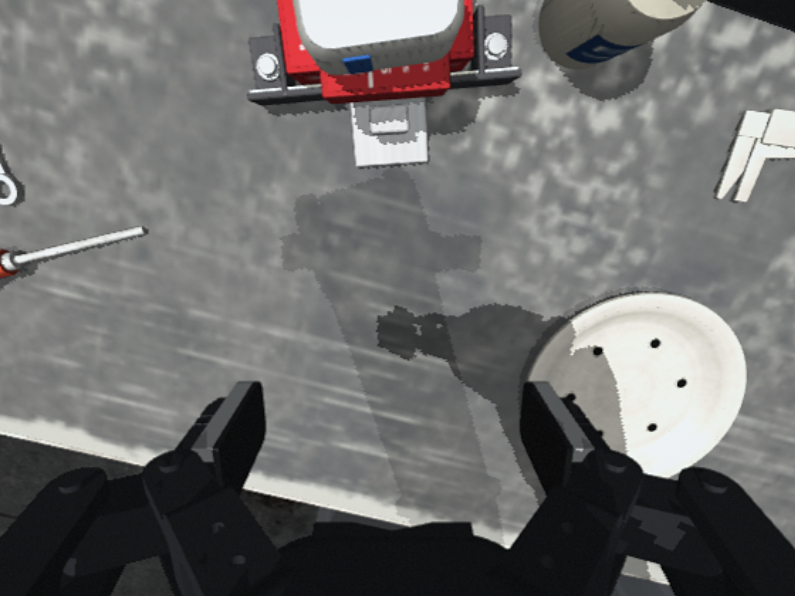

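Wrist view: the plate front edge runs from (357,167) to (428,161), the lug is about (389,120), and the stop wall fronts run from (250,100) to (520,78). The dish is centred at about (637,385).

```bash
python3 - <<'E'
from h import *
T=np.load("Tw0.npy"); s=1/1.42
f=lambda u,v,z: wonz(T,(u*s,v*s),z)
a,b=f(357,167,.008),f(428,161,.008); m=(a+b)/2
ang=lambda d:np.degrees(np.arctan2(-d[0],d[1]))
print("front",a,b,np.linalg.norm(a-b),ang(a-b))
c,d=f(250,94,.03),f(520,71,.03); print("stops",c,d,np.linalg.norm(c-d),ang(c-d),(c+d)/2)
for y in(12,16): 
    r=np.radians(y);print("lug from front",m+.027*np.array([np.cos(r),np.sin(r),0]))
print("lugtop front",f(371,132,.034),f(408,132,.034))
e=[f(637,293,.015),f(637,478,.015),f(527,385,.015),f(746,385,.015)];print("dish",e)
def ikscan(p,y0,ys,leans):
    for A in leans:
        print(A,[ (y) for y in ys if robot.inverse_kinematics(p(y),lean(y,A)) is not None])
D=np.array([.491,-.078,0])
p=lambda y:D+np.array([-.028*np.cos(np.radians(y)),-.028*np.sin(np.radians(y)),.032])
ikscan(p,0,range(-180,180,15),(43,30,20))
E
```

```text
front [0.60334949 0.18337985 0.008     ] [0.6204381  0.13780621 0.008     ] 0.04867214676152032 20.55438830602045
stops [0.62762246 0.25509716 0.03      ] [0.68445587 0.10189118 0.03      ] 0.1634077947508768 20.352878423528505 [0.65603916 0.17849417 0.03      ]
lug from front [0.63830378 0.16620665 0.008     ]
lug from front [0.63784786 0.16803524 0.008     ]
lugtop front [0.62678519 0.17855681 0.034     ] [0.63302285 0.15670694 0.034     ]
dish [array([ 0.57434587, -0.03604582,  0.015     ]), array([ 0.42477387, -0.10766778,  0.015     ]), array([0.481708  , 0.01378173, 0.015     ]), array([ 0.52878675, -0.15120213,  0.015     ])]
43 [-180, -165, -150, -135, -120, -105, -90, -75, -60, -45, -30, 15, 30, 45, 60, 75, 90, 105, 120, 135, 150, 165]
30 [-180, -165, -150, -135, -120, -105, -90, -75, -60, -45, -30, -15, 0, 15, 30, 45, 60, 75, 90, 105, 120, 135, 150, 165]
20 [-180, -165, -150, -135, -120, -105, -90, -75, -60, -45, -30, -15, 0, 15, 30, 45, 60, 75, 90, 105, 120, 135, 150, 165]
```

```bash
python3 - <<'E'
from h import *
robot.line_to([0.45,0.11,0.34],velocity=.25)
o=lean(20.4,43)
print(robot.inverse_kinematics([.46,.105,.30],o))
robot.move_to([.46,.105,.30],o)
print(robot.current_tool_pos(),robot.current_time_s())
x=np.array([np.cos(np.radians(20.4)),np.sin(np.radians(20.4)),0]); L=np.array([.6373,.1703,0])
for nm,p in [("pre",L-.004*x+[0,0,.034]-.1*Ro.from_euler("xyz",o,degrees=True).as_matrix()[:,2]),("g",L-.004*x+[0,0,.033]),("pull",L-.095*x+[0,0,.033]),("lift",L-.095*x+[0,0,.1]),("dishup",[.467,-.084,.1]),("dish",[.467,-.084,.034])]:
    q=robot.inverse_kinematics(p,o); print(nm,np.round(p,3),None if q is None else np.round(q))
E
```

```text
NoneTraceback (most recent call last):
  File "<stdin>", line 5, in <module>
station.PlanningError: the arm cannot take that pose within its joint ranges
```

```bash
python3 - <<'E'
from h import *
print(np.round(robot.current_joint_positions()),robot.current_time_s())
for A in (40,43,46):
  for y in (20.4,):
    o=lean(y,A);zt=Ro.from_euler("xyz",o,degrees=True).as_matrix()[:,2]
    x=np.array([np.cos(np.radians(20.4)),np.sin(np.radians(20.4)),0]); L=np.array([.6373,.1703,0])
    G=L-.004*x+[0,0,.033]
    for nm,p in [("pre",G-.1*zt),("pre2",G-.06*zt),("preback",G-.08*zt-.05*x+[0,0,.05]),("hi",G-.06*x+[0,0,.22]),("g",G),("pull",G-.09*x),("lift",G-.09*x+[0,0,.07]),("dishup",[.467,-.084,.1]),("dish",[.467,-.084,.034])]:
        q=robot.inverse_kinematics(p,o); print(A,nm,np.round(p,3),None if q is None else np.round(q))
E
```

```text
[ 27.  10. -50.  88.   8.  86. -97.] 4.6583
40 pre [0.573 0.146 0.11 ] [  41.   30.  -67.  127.   98.   22. -172.]
40 pre2 [0.597 0.155 0.079] [-33.  21.  22. 127. 240.  14.  33.]
40 preback [0.538 0.134 0.144] [-62.   8.  54. 133. -81.  13.  -4.]
40 hi [0.577 0.148 0.253] [ 36.   4. -51. 117.  -4.  21. -80.]
40 g [0.634 0.169 0.033] [-15.  29.   1. 122. 202.  11.  73.]
40 pull [0.549 0.138 0.033] [ -4.  23. -10. 134. 186.  17.  93.]
40 lift [0.549 0.138 0.103] [-42.  14.  33. 133. 248.  14.  26.]
40 dishup [ 0.467 -0.084  0.1  ] [ 42.  10. -14. 137. -81.  27.  32.]
40 dish [ 0.467 -0.084  0.034] [ 66.  26. -42. 139. 246.  14.  73.]
43 pre [0.57  0.145 0.106] [-23.  15.  11. 132. 221.  12.  54.]
43 pre2 [0.595 0.155 0.077] [ -5.  21. -10. 129. 188.  12.  89.]
43 preback [0.536 0.132 0.142] [-52.   7.  43. 136. 251.  12.  24.]
43 hi [0.577 0.148 0.253] [ 36.   3. -50. 119. -11.  17. -73.]
43 g [0.634 0.169 0.033] [-15.  30.   1. 124. 196.  17.  79.]
43 pull [0.549 0.138 0.033] [-13.  24.   1. 137. 194.  24.  83.]
43 lift [0.549 0.138 0.103] [-13.  13.   1. 135. 209.  12.  68.]
43 dishup [ 0.467 -0.084  0.1  ] [ 85.  20. -61. 138. -79.  15.  36.]
43 dish [ 0.467 -0.084  0.034] [ 76.  33. -52. 140. 225.  12.  98.]
46 pre [0.566 0.144 0.102] [ -4.  16. -10. 134. 192.  16.  85.]
46 pre2 [0.593 0.154 0.075] [ -5.  22. -10. 131. 187.  19.  91.]
46 preback [0.533 0.131 0.139] [-12.   7.   1. 137. 213.  12.  63.]
46 hi [0.577 0.148 0.253] [ 33.   1. -46. 122. -23.  12. -62.]
46 g [0.634 0.169 0.033] [-15.  30.   1. 126. 193.  23.  82.]
46 pull [0.549 0.138 0.033] [-13.  26.   1. 139. 192.  30.  85.]
46 lift [0.549 0.138 0.103] [ -3.  14. -10. 136. 194.  17.  84.]
46 dishup [ 0.467 -0.084  0.1  ] None
46 dish [ 0.467 -0.084  0.034] [ 78.  36. -52. 141. 222.  16. 105.]
```

```bash
python3 - <<'E'
from h import *
o=lean(20.4,46);zt=Ro.from_euler("xyz",o,degrees=True).as_matrix()[:,2]
x=np.array([np.cos(np.radians(20.4)),np.sin(np.radians(20.4)),0]); L=np.array([.6373,.1703,0])
G=L-.005*x+[0,0,.031]
robot.move_j([5,0,-20,125,8,25,-93]); print(robot.current_tool_pos(),robot.current_eef_rot())
robot.move_j([-4,5,-10,134,192,16,85]); print(robot.current_tool_pos(),robot.current_eef_rot(),o)
robot.move_to(G-.09*zt,o); print(np.round(robot.current_joint_positions()))
fingers.gripper_to(.45)
robot.line_to(G-.03*zt,o,velocity=.1)
print(robot.current_tool_pos(),robot.current_contact_force(),robot.current_time_s())
save("side","s1.png",1); T=wpose();np.save("Tw1.npy",T);save("wrist","w1.png",1)
a=cv2.imread("pics/s1.png")[190:330,180:330];b=cv2.imread("pics/w1.png")
cv2.imwrite("pics/c1.png",np.hstack([cv2.resize(a,(428,400)),cv2.resize(b,(372,400))]))
E
```

```text
[0.50446369 0.09789354 0.18301913] [174.21046162 -29.8506927   19.94567828]
[0.58436881 0.14961552 0.21617835] [174.88796036 -56.74369237  24.54554311] [180.  -46.   20.4]
[ -4.  18.  -9. 134. 191.  17.  87.]
[0.6120873  0.16101712 0.05172048] [0.05211424 0.37115133 0.51395334] 10.2
```

View pics/c1.png

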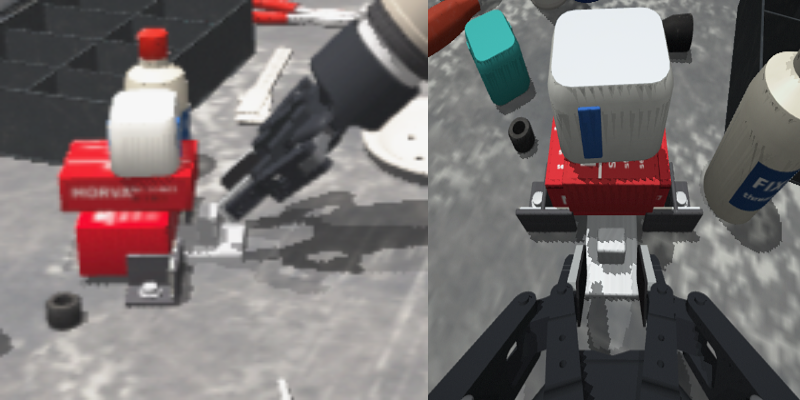

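The wrist view shows the fingers straddling the lug (crop column 611) symmetrically. The side view shows clear space to the carton, so I'll grip and pull.

```bash
python3 - <<'E'
from h import *
o=lean(20.4,46)
x=np.array([np.cos(np.radians(20.4)),np.sin(np.radians(20.4)),0]); L=np.array([.6373,.1703,0])
G=L-.005*x+[0,0,.031]
print("stop",robot.line_to(G,o,velocity=.06,f_stop=8),robot.current_tool_pos())
fingers.gripper_to(0,80); print(robot.current_finger_gap(),robot.current_gripper_force(),robot.current_contact_force())
if robot.current_finger_gap()>.2:
    P=np.array(robot.current_tool_pos())
    robot.line_to(P-.03*x,o,velocity=.06); print(robot.current_contact_force(),robot.current_finger_gap())
    robot.line_to(P-.108*x,o,velocity=.08); print(robot.current_contact_force(),robot.current_finger_gap(),robot.current_tool_pos())
    robot.pause(.4)
T=wpose();np.save("Tw2.npy",T);save("side","s2.png",1); save("wrist","w2.png",1)
a=cv2.imread("pics/s2.png")[190:330,180:330];b=cv2.imread("pics/w2.png")
cv2.imwrite("pics/c2.png",np.hstack([cv2.resize(a,(428,400)),cv2.resize(b,(372,400))]))
print(robot.current_time_s())
E
```

```text
stop False [0.63246684 0.16861279 0.03052991]
0.2540089168038969 78.65671277046204 [-1.52644329 -0.52329167  2.27755065]
[-2.42243321 -1.01898649  2.30753628] 0.25836443467490383
[-2.9412874  -0.73145749  3.05476069] 0.25617050503789207 [0.5309645  0.13074123 0.03116274]
13.5083
```

View pics/c2.png

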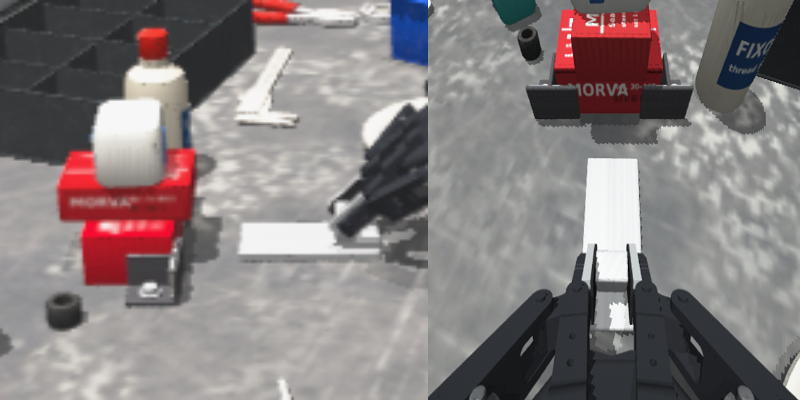

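The stack is standing square behind the stops and the plate is clear. Next: release, look at the dish, and regrip vertically.

```bash
python3 - <<'E'
from h import *
o=lean(20.4,46);zt=Ro.from_euler("xyz",o,degrees=True).as_matrix()[:,2]
fingers.gripper_to(.5)
P=np.array(robot.current_tool_pos()); robot.line_to(P-.07*zt,o,velocity=.12)
robot.move_j([-4,2,-10,137,192,16,85])
robot.move_j([5,0,-20,125,8,25,-93])
robot.move_to([.51,-.075,.25],lean(0,0)); print(np.round(robot.current_joint_positions()))
T=wpose(); save("wrist","w3.png",1); r=recognise("dish","wrist")[:2]; print(r)
if r:
    u,v,w,h=r[0]["rect"]
    for q in((u,v),(u-w/2,v),(u+w/2,v),(u,v-h/2),(u,v+h/2)): print(wonz(T,q,.014))
np.save("Tw3.npy",T)
robot.move_to([.51,.123,.18],lean(20.4,0))
T=wpose(); np.save("Tw4.npy",T); save("wrist","w4.png",1); print(recognise("lug_mid","wrist")[:1],recognise("plate_mid","wrist")[:1])
a=cv2.imread("pics/w3.png");b=cv2.imread("pics/w4.png")
cv2.imwrite("pics/c3.png",cv2.resize(np.vstack([a,b]),None,fx=.71,fy=.71))
print(robot.current_time_s())
E
```

```text
[ 13.  14.  -9.  92.   2.  75. -85.]
[{'rect': [275.2, 190.4, 144.7, 146.1], 'p': 0.66}]
[ 0.49788462 -0.07208552  0.014     ]
[0.49761862 0.01385539 0.014     ]
[ 0.49815037 -0.15794661  0.014     ]
[ 0.58100639 -0.07194748  0.014     ]
[ 0.4014132  -0.07224574  0.014     ]
[{'rect': [273.4, 132.6, 59.8, 125.1], 'p': 0.78}] [{'rect': [272.2, 133.5, 56.6, 123.2], 'p': 0.97}]
19.9083
```

View pics/c3.png

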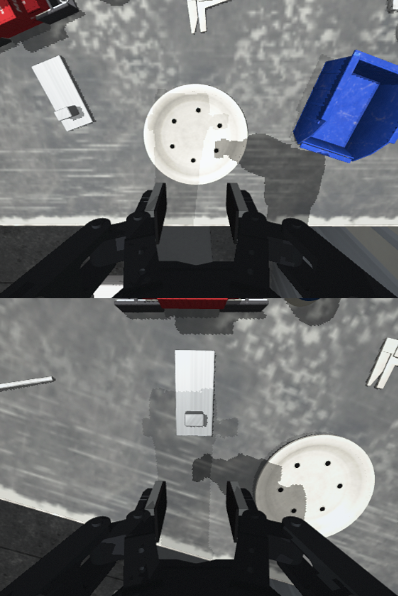

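The top picture shows the dish at about (195,134). The bottom one shows the plate upright at column 195, so its yaw still matches, with the lug top at (195,419).

```bash
python3 - <<'E'
from h import *
T=np.load("Tw4.npy"); print(wonz(T,(195/.71,(419-298)/.71),.034))
y=20.4;x=np.array([np.cos(np.radians(y)),np.sin(np.radians(y)),0])
c1=wonz(T,(272.2,133.5-61.6),.008);c2=wonz(T,(272.2,133.5+61.6),.008);print("plate ends",c1,c2,np.linalg.norm(c1-c2))
C=c2+.055*x; Lg=c2+.027*x
E1=np.array([.5356,.1325,0]);Lm=wonz(T,(195/.71,(419-298)/.71),.034)
L=(E1+Lm)/2; L[2]=0; print("lug",Lg,L)
if np.linalg.norm((E1-Lm)[:2])<.012:
    fingers.gripper_to(.6)
    o=lean(y,0)
    robot.line_to(L+[0,0,.08],o,velocity=.15)
    print("stop",robot.line_to(L+[0,0,.028],o,velocity=.05,f_stop=8),robot.current_tool_pos())
    fingers.gripper_to(0,110); print(robot.current_finger_gap(),robot.current_gripper_force())
    P=np.array(robot.current_tool_pos()); robot.line_to(P+[0,0,.07],o,velocity=.1); robot.pause(.3)
    print(robot.current_contact_force(),robot.current_finger_gap())
    save("side","s5.png",1); cv2.imwrite("pics/c5.png",cv2.resize(cv2.imread("pics/s5.png")[150:320,180:400],None,fx=2.5,fy=2.5))
print(robot.current_time_s())
for yy in(20,0,-9): print(robot.inverse_kinematics([.464,-.08,.03],lean(yy,0)))
E
```

```text
[0.5377265 0.1315636 0.034    ]
plate ends [0.61402846 0.16200714 0.008     ] [0.50931803 0.12375339 0.008     ] 0.11147924960439871
lug [0.53462464 0.13316484 0.008     ] [0.53666325 0.1320318  0.        ]
stop False [0.53703105 0.13216661 0.02836651]
0.2511327199235875 108.27150106430054
[-0.22853884  0.29769388 -3.39056476] 0.2567135376535766
23.775
[ 18.83164095  23.99173073 -13.75090925 113.5726611    8.09623537
  43.33492064 -69.67821447]
[ 15.52332141  23.64544727  -9.64632434 113.69840257   5.64541858
  43.09342045 -87.45528179]
[ 14.02675931  23.52185668  -7.79541502 113.75560428   4.55194407
  43.00685814 -95.45989891]
```

View pics/c5.png

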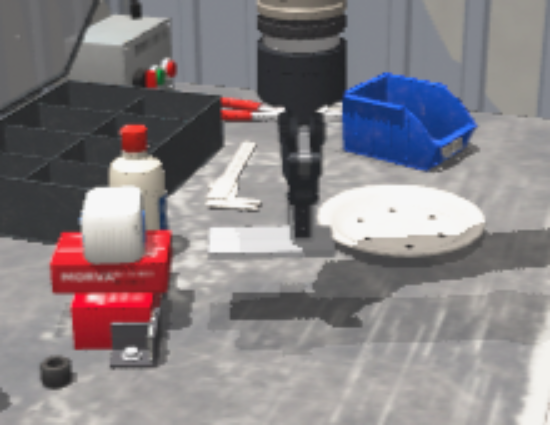

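The plate is held level above the bench and the stack is intact. Placing it now.

```bash
python3 - <<'E'
from h import *
o=lean(0,0); A=np.array([.492-.028,-.072,0])
robot.move_to(A+[0,0,.10],o)
robot.line_to(A+[0,0,.045],o,velocity=.08)
print("stop",robot.line_to(A+[0,0,.029],o,velocity=.02,f_stop=3),robot.current_tool_pos(),robot.current_contact_force(),robot.current_finger_gap())
fingers.gripper_to(.55); robot.pause(.2)
P=np.array(robot.current_tool_pos()); robot.line_to(P+[0,0,.13],o,velocity=.12)
robot.line_to(P+[-.06,0,.22],o,velocity=.15); robot.pause(.3)
save("wrist","w6.png",1); save("side","s6.png",1)
cv2.imwrite("pics/c6.png",np.hstack([cv2.resize(cv2.imread("pics/s6.png")[170:330,180:400],(440,320)),cv2.resize(cv2.imread("pics/w6.png"),(360,320))]))
print(robot.current_contact_force(),robot.current_time_s())
E
```

```text
stop True [ 0.46385016 -0.07199312  0.03082264] [-0.00808298  0.1388091   4.58049959] 0.25300416748203236
[0.26344507 0.11088051 0.12518268] 29.2333
```

View pics/c6.png

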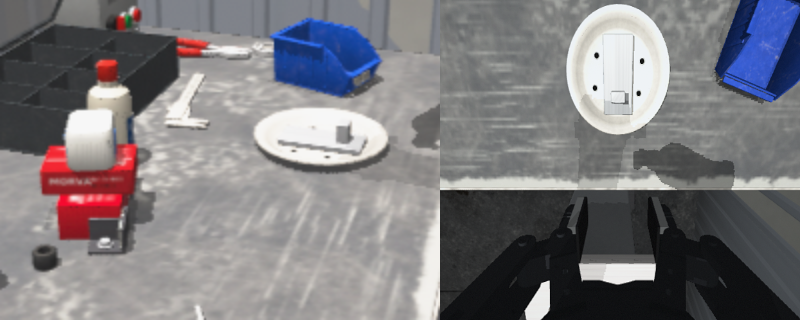

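The plate lies flat and centred in the dish with the lug up, and the stack and bystanders are in place.

```bash
python3 -c "
from h import *
print(workorder.close_job())"
```

```text
the job is handed in; nothing more can be done
None
```

I drew the plate out and laid it flat, lug up, in the dish, then let go and handed the job in after about 29 s of robot time. The last pictures show the stack standing in order behind its stops, with the bottle, nut and bin not visibly moved; no verdict came back.

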